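Start a cure in the dental light-curing unit

TASK

Start a cure in the light-curing unit with light fingertip touches, lifting nothing: gently push its open drawer fully shut with the stone cast inside, then press, in this order, the small round power key until it is fully in, the middle one of the three square time keys until it is fully in, and last the large round start key, which springs back up. Never slam the drawer or lean hard on the unit, do not touch the cast or press the other two time keys, leave everything else on the bench where it is, and finish with the hand clear.

Things in the scene. Friction and masses are not known exactly. Their poses are not given: they have to be found in the camera images.
- cure_unit: White bench-top curing box, fixed; 240 deep (x) x 280 wide (y) x 125 mm high. Origin: centre of its underside; x from its front to its back, y left as seen facing its front. Front (x = -120): grey drawer. Key panel slopes up 12 deg from 92 mm high (x = -120) to 114 (x = -15), then a flat roof. Five grey keys in a row at x = -78; y = 100 power, 54, 14, -26 square time keys, -84 start.
- drawer (a joint): How far the drawer is out, in m: 0 fully shut, 0.09 its stop; it starts 40 to 75 mm out and slides along the unit's x axis with about 2.5 N of friction, staying where it is left; rubber mounts let it give about 1 mm for each 4 N.
- drawer_pull (a point): Centre of the front face of the drawer's pull: a solid grey block 90 wide (y) x 18 high, its centre 45 mm above the bench, standing 22 mm out from the drawer's grey front plate (262 wide, from 12 to 70 mm above the bench). Moves with the drawer; axes as the unit's. With the drawer shut it lies at unit x = -155 mm, y = 0.
- power_key (a joint): How far the power key is pressed, in m: 0 out, 0.004 fully in. A latching key: it goes in along the panel's normal at about 2.5 N and stays where it is pushed.
- power_key_top (a point): Centre of the top of the small round power key, 18 mm across, standing 11 mm proud of the panel (7 mm when in), with a soft rubber cap that gives about 1 mm for each 3 N, at the left end of the key row. Moves with the key; its z axis is the panel's normal, tilted 12 degrees from vertical towards the unit's front.
- time_mid (a joint): How far the middle square time key is pressed, in m; latching, range and force as the power key.
- time_mid_top (a point): Centre of the top of the middle square time key, 18 x 18 mm, 11 mm proud (7 mm when in), rubber-capped; the time keys stand 40 mm apart, centre to centre. Moves with the key; z along the panel's normal.
- time_left (a joint): How far the left square time key (unit y = +54 mm) is pressed, in m; to be left at 0.
- time_right (a joint): How far the right square time key (unit y = -26 mm) is pressed, in m; to be left at 0.
- start_key (a joint): How far the start key is pressed, in m: 0 up, 0.004 fully down. A sprung key: 1.5 N starts it, 4 N takes it fully down, and it comes back up when let go.
- start_key_top (a point): Centre of the top of the large round start key, 31 mm across, 11 mm proud (7 mm when down), rubber-capped, at the right end of the key row. Moves with the key; z along the panel's normal.
- cast: The loose stone cast of a dental arch lying in the drawer, 62 x 62 x 30 mm; origin at the centre of its underside, which lies 22 mm above the bench on the drawer's floor. It rides with the drawer.
- jar_a: White jar, 54 mm across, 58 mm high, standing left of the drawer; leave alone. Origin: centre of its underside.
- jar_b: Amber jar, 48 mm across, 70 mm high, right of the unit; leave alone. Origin: centre of its underside.
- sheet_pack: Flat pale card pack, 70 x 110 x 18 mm, lying on the unit's roof behind the keys; leave alone. Origin: centre of its underside.
- pliers: Pliers with blue handles, 150 mm long, 60 mm wide, 13 mm high, lying on the bench at the front right of the unit; leave alone. Origin: middle, on the bench.
- brush_pot: Clear pot, 64 mm across, 85 mm high, with brushes up to 200 mm high, left of the unit; leave alone. Origin: centre of its underside.
- tool_tray: Steel tray of hand instruments, 110 x 170 x 22 mm, on the left; leave alone. Origin: centre of its underside.
- articulator: Blue and steel articulator with two casts, 125 mm long, 105 mm wide, 127 mm high, on the right; leave alone. Origin: on the bench beneath its middle.
- spare_cast: Another stone cast, 62 x 62 x 30 mm, on the grey mat (3 mm thick) at the front left; leave alone. Origin: centre of its underside.

How it is judged (in metres and radians):
On the way, in this order (a step that is already met when the one before it is completed fails the run):
1. the drawer is fully shut with the cast inside (value of joint drawer below 0.004 m and x of cast in the frame of cure_unit between -0.11 and 0.06 m and angle between cast's own z axis and vertical below 0.2 rad and height (world z) of cast below 0.04 m), for 0.2 s.
2. a fingertip has pressed the power key in (value of joint power_key above 0.0028 m and contact force between the fingers and cure_unit above 0.3 N), for 0.05 s.
3. a fingertip has pressed the middle time key in (value of joint time_mid above 0.0028 m and contact force between the fingers and cure_unit above 0.3 N), for 0.05 s.
4. a fingertip has pressed the start key down (value of joint start_key above 0.0025 m and contact force between the fingers and cure_unit above 0.3 N), for 0.05 s.
At the end, for the whole second after the job is handed in: The drawer is shut to within 4 mm with the cast lying in it, at rest; the power key and the middle time key are in (more than 2.8 of 4 mm), the start key has been pressed (more than 2.5 of 4 mm) after them and is up again, and the two outer time keys are out (less than 1.2 mm) (all of step 1 and value of joint each of power_key, time_mid above 0.0028 m and value of joint start_key below 0.001 m and value of joint each of time_left, time_right below 0.0012 m and linear speed of cast below 0.02 m/s); the robot touches nothing.
It fails at once if a key is pressed (over 1.2 mm) out of turn: power before the drawer is shut (4 mm), the middle time key before power is in, start before the middle time key is in ((value of joint drawer above 0.004 m and value of joint any of power_key, time_mid, start_key above 0.0012 m) or (value of joint time_mid above 0.0012 m and value of joint power_key below 0.0028 m) or (value of joint start_key above 0.0012 m and value of joint time_mid below 0.0028 m)).
It fails at once if one of the two outer time keys is pressed (over 1.2 mm) (value of joint any of time_left, time_right above 0.0012 m).
It fails at once if the robot leans on the unit, its keys or drawer with more than 25 N, or slams the drawer (faster than 0.3 m/s) (contact force between any of the fingers, the arm and cure_unit above 25 N or velocity of joint drawer below -0.3 m/s).
It fails at once if the cast in the drawer is touched, lifted or tipped (contact force between the fingers and cast above 0.5 N or height (world z) of cast above 0.045 m or angle between cast's own z axis and vertical above 0.35 rad).
It fails at once if something else on the bench is lifted or shifted by more than 15 mm (distance of any of jar_a, jar_b, sheet_pack, pliers, brush_pot, tool_tray, articulator, spare_cast from where it was at the start of the episode above 0.015 m).
It also fails if it takes over 58 s, if anything falls off the work surface, if the arm or the gripper's body presses on something with over 40 N, if the wrist force passes 120 N, or if a joint passes its speed limit or range.

ROBOT

A 6-joint arm with a two-finger parallel gripper is mounted at the origin on the work surface. World frame = base frame: x ahead of the robot, y to its left, z up, the work surface at z = 0. Lengths are in mm, angles in rad, forces in N, time in s.
With the tool pointing down it reaches from about 275 to 775 mm from the base axis. Payload 14.6 kg.
Tool frame: the origin (TCP) lies between the finger pads; the fingertips stand 17 mm ahead of it and the grasp point (between the pads) lies 2 mm behind it; z points along the fingers, y is the line along which they close (so a half turn about z gives the same grasp; the last joint's range is limited). The gripper opens to 85 mm and grips with 20 to 120 N. Pads are 22 mm wide; open, the fingers measure 114 mm over their backs; the gripper's body (76 mm by 85 mm) begins 54 mm behind the grasp point. The pads swing forward as they close: fully open they stand 13 mm farther back than shut.
Start: joints at [1.181, 0.263, -0.048, 1.259, 0, 1.415], TCP at [122.145, 510.597, 248.278] pointing down, gripper open.
Joint ranges: [-2.65, 2.65], [-0.89, 1.7], [-1.18, 1.37], [-2.13, 2.11], [-1.35, 1.29], [-3.14, 3.14]. Speed limits (rad/s): [1.89, 1.89, 2.57, 2.79, 3.14, 3.14].

INTERFACE

Orientations are given as [roll, pitch, yaw] about the fixed x, y, z axes, in that order (R = Rz(yaw) Ry(pitch) Rx(roll)).
In Python, from workcell import * gives the robot as it stands.
- The arm moves only by the tool carry_out, never from a script. Its argument "rows" is a list of rows, each a list of 6 numbers: the shift along the tool's x, y, z in mm, then the turn, a rotation vector about the tool's x, y, z in rad. A call has 1 to 5 rows; each row shifts and turns the commanded pose from where the row before left it, along the tool's axes as they then stand; what a row does not reach is not made up. A row lasts 1/12 s, in which the tool goes at most 41.7 mm and 7.16 degrees, less where a joint would pass 70% of its speed; a pose out of reach is approached as far as the arm can. A call is refused whole if a number of a shift passes 41.7 or a number of a turn 0.125, either way. A call with a gripper value outside its range is refused whole. "hand" is the finger opening in mm, from 0 to 85.4, set as the call begins (left out, the last holds). The fingers move at their own pace and stop on an object; "grip_force" is the grip in N (left out, the last holds). Time passes only in rows, so rows that do not move let the fingers close. It gives the time, the measured TCP pose, the force, the opening and the grip force at its end, in the units of the state.
- get_obs(): the state, without advancing time (a new reading comes with each control period).
- camera(name): name is "side" or "top"; returns the picture (480x640x3 uint8, red, green, blue); there is no depth.
- calibration(name): a dict with "fovy" (degrees; the focal length in pixels is half the picture's height over the tangent of half this angle, whatever the lens; pixels are square), "cx", "cy" (the principal point, pixels), "k1" (the pictures are not rectified: a ray, as slopes to the right and down, at radius r is drawn at 1 + k1 r^2 times it, then the intrinsics apply), "eye" and "rotation" of the camera in the world. Camera axes: x right, y down, z forward; pixel columns grow to the right and rows downward; lengths in mm; the calibration is good to about 2 mm. A picture is of the moment at which its call begins. calibration takes no time and is no camera call.
- hand_in(): hands the job in; it is judged then, once.
Trained networks look in the newest picture that a camera, given by its name, has taken for a name from the list of things; names that differ only in an ending like _2 or _b are one class to them, and where a whole thing is asked for, a point or a joint stands for the part that bears it (a point fixed in the world has none). Each returns a list of dicts, best first, with "score" (0 to 1); they miss things now and then, are a little off and sometimes report something else, mostly with a low value. They report only what shows in the picture. A call takes as long as a camera call.
- regions_of(label, camera): "mask" (480x640 bool, what is visible of it) and "point" ([row, column] in pixels, amid what is visible of it).
- place_of(label, camera): "point" ([row, column] in pixels: a listed point, or the origin of a listed thing).
The state is a dict: "t": time; "joint_positions": joint angles; "joint_vel": joint speeds; "joint_torque": joint torques, N m; "tool_pos": TCP position; "tcp_rot": TCP orientation; "ft_force": force on the tool from outside, world axes, zero at the start; "moment": the same for the moment, N m; "opening": opening from 0.0 (shut) to 1.0 (fully open); "gripper_force": force on a finger pad.
Only numpy, scipy, OpenCV 4.12 (cv2) and the standard library are available. Lean on these libraries where they do the work, as an engineer would, in place of code of your own. Each camera call takes 0.05 s, during which the arm holds its last target. There are 200 camera calls.

## Working session

There is one attempt and no reset: what is moved stays moved. The work goes in short steps, Python scripts to look and compute and a tool call to move; the robot and the scene stay as the last step left them, time stands still between calls to the robot, and variables do not carry over. Pictures are saved under pics/ and viewed, at most 10 in all, crops included, and the job is handed in when it is done.

Besides the shell and the picture viewer there is one more tool, called in YAML: its name, and indented under it one key for each argument. carry_out: Moves the arm, as the interface text tells. Its arguments: {"type":"object","properties":{"rows":{"type":"array"},"hand":{"type":"number"},"grip_force":{"type":"number"}},"required":["rows"]}

```bash
mkdir -p pics; cat > h.py <<'E'
from workcell import *
import numpy as np, cv2
def ray(cam,rc):
    c=calibration(cam); f=240/np.tan(np.radians(c["fovy"])/2)
    d=np.array([(rc[1]-c["cx"])/f,(rc[0]-c["cy"])/f]); u=d.copy()
    for _ in range(20): u=d/(1+c["k1"]*(u@u))
    return np.array(c["eye"],float),np.array(c["rotation"])@np.array([u[0],u[1],1.])
def onz(cam,rc,z):
    e,v=ray(cam,rc); return e+v*(z-e[2])/v[2]
def tri(a,b):
    (e1,v1),(e2,v2)=ray("side",a),ray("top",b)
    v1=v1/np.linalg.norm(v1);v2=v2/np.linalg.norm(v2)
    s=np.linalg.lstsq(np.c_[v1,-v2],e2-e1,rcond=None)[0]
    p,q=e1+s[0]*v1,e2+s[1]*v2
    return (p+q)/2,np.linalg.norm(p-q)
def proj(cam,p):
    c=calibration(cam); f=240/np.tan(np.radians(c["fovy"])/2)
    q=np.array(c["rotation"]).T@(np.array(p,float)-c["eye"]); u=q[:2]/q[2]
    u=u*(1+c["k1"]*(u@u)); return np.array([c["cy"]+f*u[1],c["cx"]+f*u[0]])
def snap(cam,name):
    im=camera(cam); cv2.imwrite("pics/"+name,im[:,:,::-1]); return im
E
python3 - <<'E'
from h import *
np.set_printoptions(precision=1,suppress=True)
for c in("side","top"):
    snap(c,c+"0.png"); print(c,calibration(c))
o=get_obs();print(o)
for n in["cure_unit","drawer_pull","power_key_top","time_mid_top","start_key_top","cast","jar_a","jar_b","pliers","sheet_pack","brush_pot"]:
    r={}
    for c in("side","top"):
        r[c]=place_of(n,c); print(n,c,[(np.round(d["point"],1).tolist(),round(d["score"],2)) for d in r[c][:3]])
    if r["side"] and r["top"]: print("   ",*tri(r["side"][0]["point"],r["top"][0]["point"]))
E
```

```text
side {'fovy': 44.17994971046198, 'cx': 314.7861437877581, 'cy': 245.62096728781444, 'k1': -0.04193792975015631, 'eye': array([   43.1, -1072.1,  1194.4]), 'rotation': array([-2.3, -0. , -0.4])}
top {'fovy': 53.97557069623419, 'cx': 327.2750447240002, 'cy': 239.20623047689224, 'k1': -0.0008094606192963019, 'eye': array([ 393.2,   12.9, 1254.2]), 'rotation': array([-3. ,  0. , -1.6])}
{'t': 0.1, 'joint_positions': array([ 1.2,  0.3, -0. ,  1.3, -0. ,  1.4]), 'joint_vel': array([ 0., -0.,  0.,  0., -0., -0.]), 'joint_torque': array([  0. , -63.9,  38.5,   0. ,  -0. ,   0. ]), 'tool_pos': array([122.1, 510.4, 247.9]), 'tcp_rot': array([-3.1, -0. ,  2.9]), 'ft_force': array([ 0.1, -0.7, -0.3]), 'moment': array([-0., -0.,  0.]), 'gripper_force': 0.0, 'opening': 1.0007865104774785}
cure_unit side [([253.5, 358.0], 0.71)]
cure_unit top [([192.5, 322.4], 0.97)]Traceback (most recent call last):
  File "<stdin>", line 10, in <module>
  File "h.py", line 13, in tri
    s=np.linalg.lstsq(np.c_[v1,-v2],e2-e1,rcond=None)[0]
      ~~~~~~~~~~~~~~~^^^^^^^^^^^^^^^^^^^^^^^^^^^^^^^^
    raise LinAlgError('Incompatible dimensions')
numpy.linalg.LinAlgError: Incompatible dimensions
```

Rotation is roll/pitch/yaw; convert it.

```bash
sed -i 's/np.array(c\["rotation"\])/rot(c["rotation"])/; 2a from scipy.spatial.transform import Rotation as Ro\ndef rot(r): return Ro.from_euler("xyz",r).as_matrix()' h.py
python3 - <<'E'
from h import *
np.set_printoptions(precision=1,suppress=True)
print(get_obs()["tcp_rot"].round(3).tolist())
for c in("side","top"): snap(c,c+"1.png")
for n in["cure_unit","drawer_pull","power_key_top","time_mid_top","start_key_top","cast","jar_a","jar_b","pliers","sheet_pack","brush_pot"]:
    r={}
    for c in("side","top"):
        r[c]=place_of(n,c); print(n,c,[(np.round(d["point"],1).tolist(),round(d["score"],2)) for d in r[c][:3]])
    if r["side"] and r["top"]: print("   ",*tri(r["side"][0]["point"],r["top"][0]["point"]))
E
```

```text
[-3.141, -0.0, 2.907]
cure_unit side [([254.3, 357.5], 0.97)]
cure_unit top [([191.9, 324.1], 0.63)]
    [711.5  26.8  -6.7] 2.8392001927530486
drawer_pull side [([249.9, 287.5], 0.79)]
drawer_pull top [([263.7, 302.4], 0.73)]
    [510.   82.9  40.5] 3.864429324188483
power_key_top side [([203.6, 326.1], 0.6)]
power_key_top top [([155.1, 245.5], 0.51), ([200.5, 276.2], 0.41)]
    [760.7 247.2  27.4] 86.32784782697689
time_mid_top side [([224.9, 330.0], 0.53)]
time_mid_top top [([206.2, 311.0], 0.57)]
    [639.9  60.1 108.8] 10.011708054735267
start_key_top side [([246.0, 337.5], 0.45)]
start_key_top top [([221.7, 345.8], 0.7)]
    [609.  -28.7 110.8] 8.500795672733297
cast side [([259.9, 320.2], 0.58)]
cast top [([235.1, 326.5], 0.6)]
    [585.9  20.7  25.4] 1.741621030767675
jar_a side [([302.2, 354.3], 0.95), ([217.5, 287.6], 0.64), ([203.6, 327.5], 0.29)]
jar_a top [([237.4, 239.4], 0.97), ([224.8, 385.1], 0.51), ([193.1, 326.0], 0.48)]
    [ 757.6  302.7 -510.6] 218.11323679438436
jar_b side [([302.2, 354.3], 0.95), ([217.5, 287.6], 0.64), ([203.6, 327.5], 0.29)]
jar_b top [([237.4, 239.4], 0.97), ([224.8, 385.1], 0.51), ([193.1, 326.0], 0.48)]
    [ 757.6  302.7 -510.6] 218.11323679438436
pliers side [([315.4, 296.8], 0.82)]
pliers top [([286.9, 380.7], 0.8)]
    [ 450.  -122.1   -0.2] 1.4025245938436415
sheet_pack side [([223.6, 384.6], 0.82)]
sheet_pack top [([160.1, 336.1], 0.58)]
    [766.4  -6.5 117.6] 12.456587364654098
brush_pot side [([203.2, 355.8], 0.66), ([216.4, 289.0], 0.52)]
brush_pot top [([152.2, 245.3], 0.57)]
    [824.7 246.6  -8.2] 1.1005467993078475
```

View pics/side0.png

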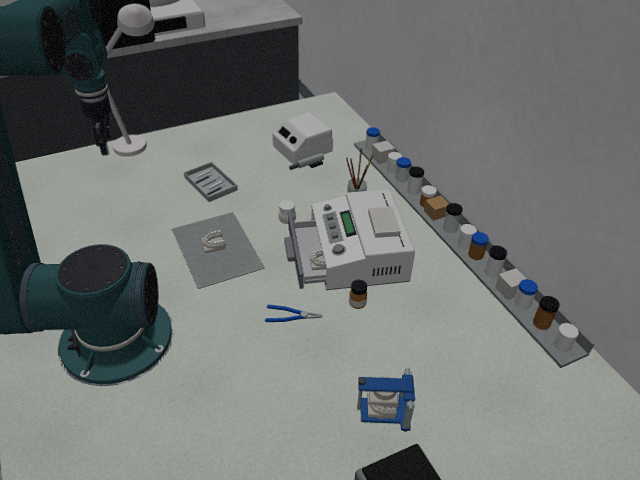

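View pics/top0.png

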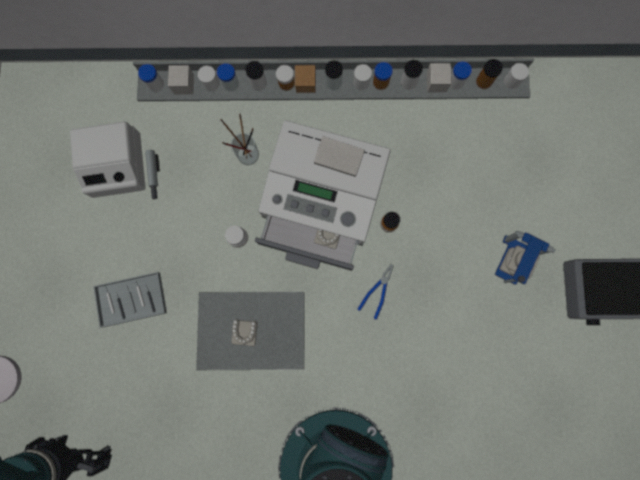

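```bash
cat > fit.py <<'E'
from h import *
from scipy.optimize import least_squares
KZ=111.6; KX=-80.3
K={"power":(KX,100,KZ),"tl":(KX,54,KZ),"mid":(KX,14,KZ),"tr":(KX,-26,KZ),"start":(KX,-84,KZ)}
def U(p,q):
    c,s=np.cos(p[2]),np.sin(p[2]); return np.array([p[0]+c*q[0]-s*q[1],p[1]+s*q[0]+c*q[1],q[2]])
E
python3 - <<'E'
from fit import *
np.set_printoptions(precision=2,suppress=True)
ob=[("side","power",203.6,326.1),("top","power",200.5,276.2),("side","mid",224.9,330),("top","mid",206.2,311),("side","start",246,337.5),("top","start",221.7,345.8),
("side","pull",249.9,287.5),("top","pull",263.7,302.4),("side","o",254.3,357.5),("top","o",191.9,324.1)]
def pt(p,n): return U(p,K[n] if n in K else (0,0,0) if n=="o" else (-155-p[3],0,45))
f=lambda p:np.concatenate([proj(c,pt(p,n))-[a,b] for c,n,a,b in ob])
r=least_squares(f,[711,27,-.27,50],loss="soft_l1",x_scale=[10,10,.1,10]);p=r.x;print(p);print(f(p).reshape(-1,2))
np.save("p.npy",p)
corn=[(-120,140,92),(-120,-140,92),(-15,140,114),(-15,-140,114),(120,140,125),(120,-140,125),(-133-p[3],131,70),(-133-p[3],-131,70),(-155-p[3],45,54),(-155-p[3],-45,54)]
for c,(r0,c0,h,w) in {"top":(110,230,170,190),"side":(180,260,130,170)}.items():
    im=cv2.imread(f"pics/{c}1.png"); s=4
    im=cv2.resize(im[r0:r0+h,c0:c0+w],None,fx=s,fy=s,interpolation=cv2.INTER_CUBIC)
    for q in list(K.values())+corn:
        a=(proj(c,U(p,q))-[r0,c0]+.5)*s; cv2.drawMarker(im,(int(a[1]),int(a[0])),(0,0,255),0,9,1)
    cv2.imwrite(f"pics/{c}crop.png",im[:600,:800])
E
```

```text
[709.9   25.59  -0.28  53.51]
[[ 1.49 -0.74]
 [-0.45  0.41]
 [-1.06  0.51]
 [ 3.03 -1.1 ]
 [ 1.   -0.63]
 [-1.94  2.29]
 [-1.07 -0.91]
 [-0.66  0.04]
 [-1.13 -0.61]
 [-0.54  0.57]]
```

View pics/topcrop.png

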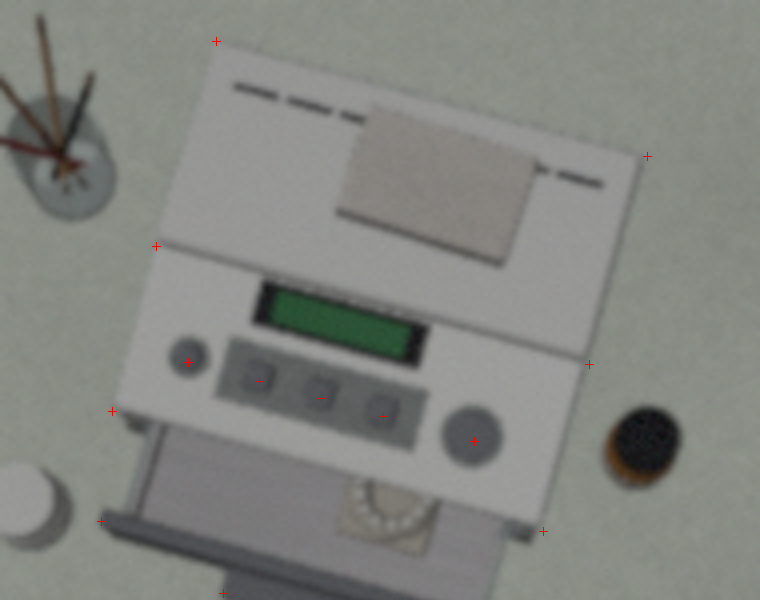

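View pics/sidecrop.png

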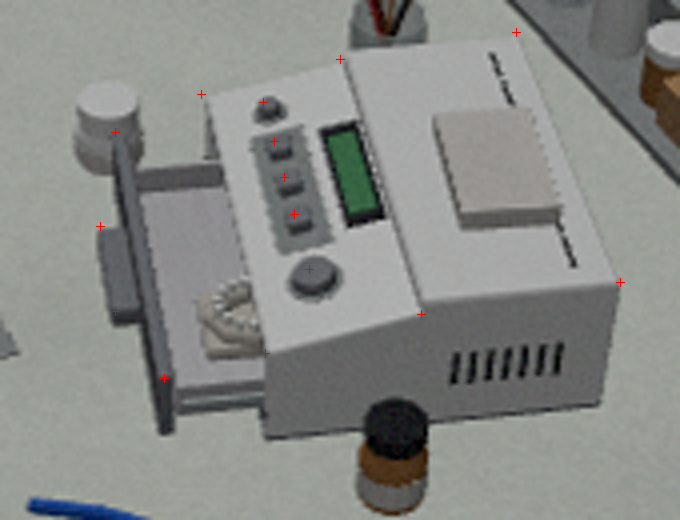

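```bash
python3 - <<'E'
from fit import *
np.set_printoptions(precision=2,suppress=True)
C={"fl":(-120,140,92),"fr":(-120,-140,92),"rl":(-15,140,114),"rr":(-15,-140,114),"bl":(120,140,125),"br":(120,-140,125),**K}
T={"power":(356,188),"tl":(377,260),"mid":(395,321),"tr":(411,382),"start":(435,472),"fl":(410,117),"fr":(526,538),"rl":(241,162),"rr":(357,586),"bl":(41,219),"br":(160,641)}
S={"power":(103,270),"tl":(144,280),"mid":(181,290),"tr":(217,300),"start":(271,314),"fl":(97,206),"fr":(353,267),"rl":(58,345),"rr":(303,421),"bl":(38,515),"br":(283,619)}
ob=[("top",n,(a+.5)/4-.5+110,(b+.5)/4-.5+230) for n,(a,b) in T.items()]+[("side",n,(a+.5)/4-.5+180,(b+.5)/4-.5+260) for n,(a,b) in S.items()]
for zz in (0,1):
  for cams in (("top","side"),("top",),("side",)):
    o=[x for x in ob if x[0] in cams]
    f=lambda p:np.concatenate([proj(c,U(p,C[n])+[0,0,p[3]*zz])-[a,b] for c,n,a,b in o])
    r=least_squares(f,[710,26,-.28,0],loss="soft_l1",x_scale=[10,10,.1,10]);p=r.x;print(zz,cams,p,r.cost)
    if zz==0 and len(cams)==2: print(f(p).reshape(-1,2)); P=p
np.save("p.npy",P)
for n in K: print(n,U(P,K[n]))
print("axis",np.cos(P[2]),np.sin(P[2]))
print("pull top-edge/side check", [proj("top",U(P,(-155-d,0,45))) for d in(50,55,60)],[proj("side",U(P,(-155-d,0,45))) for d in(50,55,60)])
E
```

```text
0 ('top', 'side') [712.25  24.83  -0.28   0.  ] 12.704732354709357
[[ 0.3   0.22]
 [ 0.02 -0.03]
 [-0.14  0.2 ]
 [ 0.21  0.48]
 [ 0.55  0.59]
 [-0.85 -0.94]
 [ 0.42  1.16]
 [ 0.02 -1.1 ]
 [ 1.03  1.04]
 [-1.16 -0.21]
 [-1.65  1.87]
 [-0.43 -0.81]
 [-0.82 -0.65]
 [-1.18 -0.75]
 [-0.97 -0.77]
 [-0.52 -0.5 ]
 [-0.91 -0.23]
 [-0.07  0.07]
 [ 0.11 -0.3 ]
 [ 2.64  0.78]
 [-1.47  1.31]
 [-0.2   0.94]]
0 ('top',) [712.26  25.66  -0.28   0.  ] 5.463919313347921Traceback (most recent call last):
  File "<stdin>", line 11, in <module>
    return func(*args, **kwargs)
    result = trf(vector_fun.fun, vector_fun.jac, x0, f0, J0, lb, ub, ftol, xtol,
                 gtol, max_nfev, x_scale, loss_function, tr_solver,
                 tr_options.copy(), verbose, callback=callback_wrapped)
    return trf_no_bounds(
        fun, jac, x0, f0, J0, ftol, xtol, gtol, max_nfev, x_scale,
        loss_function, tr_solver, tr_options, verbose, callback=callback)
    J = jac(x)
    self._update_jac()
    ~~~~~~~~~~~~~~~~^^
    self.J = self.jac_wrapped(xp_copy(self.x), f0=self.f)
             ~~~~~~~~~~~~~~~~^
[... 386 characters left out ...]
ed, method,
                             ^^^^^^^^^^^^^^^^^^^^^^
                             mf)
                             ^^^
    df = [f_eval - f0 for f_eval in f_evals]
                                    ^^^^^^^
    f = np.atleast_1d(self.fun(x, *self.args, **self.kwargs))
                      ~~~~~~~~^^^^^^^^^^^^^^^^^^^^^^^^^^^^^^
    return np.atleast_1d(self.fun(x))
                         ~~~~~~~~^^^
    return self.f(x, *self.args, **self.kwargs)
           ~~~~~~^^^^^^^^^^^^^^^^^^^^^^^^^^^^^^
  File "<stdin>", line 10, in <lambda>
  File "h.py", line 19, in proj
    c=calibration(cam); f=240/np.tan(np.radians(c["fovy"])/2)
ValueError: time passes only in moves, steps and waits
```

carry_out:
  rows:
    - [0, 0, 0, 0, 0, 0.045]
    - [-32, -22, 0, 0, 0, 0]
    - [-32, -22, 0, 0, 0, 0]
    - [-32, -22, 0, 0, 0, 0]
    - [-32, -22, 0, 0, 0, 0]
  hand: 0
  grip_force: 20

```text
t: 1.82
tool_pos: [221.4, 389.3, 248.3]
tcp_rot: [3.142, 0.0, 2.863]
ft_force: [0.5, 1.0, -0.5]
opening: 0.301
gripper_force: 0.0
```

carry_out:
  rows:
    - [-32, -22, 0, 0, 0, 0]
    - [-32, -22, 0, 0, 0, 0]
    - [-32, -22, 0, 0, 0, 0]
    - [-32, -22, 0, 0, 0, 0]
    - [-32, -22, 0, 0, 0, 0]

```text
t: 2.23
tool_pos: [345.0, 239.1, 248.5]
tcp_rot: [3.141, 0.0, 2.862]
ft_force: [1.0, 1.5, 0.2]
opening: 0.001
gripper_force: 0.0
```

carry_out:
  rows:
    - [-32, -22, 0, 0, 0, 0]
    - [-32, -22, 0, 0, 0, 0]
    - [-32, -22, 0, 0, 0, 0]
    - [-20, -20, 0, 0, 0, 0]
    - [0, 0, 0, 0, 0, 0]

```text
t: 2.65
tool_pos: [434.4, 122.6, 248.0]
tcp_rot: [-3.141, 0.001, 2.858]
ft_force: [-0.5, -0.6, -1.3]
opening: 0.0
gripper_force: 0.0
```

```bash
cat >> fit.py <<'E'
P=np.load("p.npy")[:3]
def state():
    o=get_obs(); c,s=np.cos(P[2]),np.sin(P[2]); d=o["tool_pos"]-[P[0],P[1],0]
    R=rot(o["tcp_rot"]); tip=d+R[:,2]*17
    g=lambda v:np.round([c*v[0]+s*v[1],-s*v[0]+c*v[1],v[2]],1)
    print("t",round(o["t"],2),"tcp unit",g(d),"tip",g(tip),"world",o["tool_pos"].round(1),"rpy",o["tcp_rot"].round(3),"F unit",g(o["ft_force"]),"open",round(o["opening"],3))
    return R,tip
E
sed -i '/^def ray/i import functools\n_cal=calibration\ncalibration=functools.lru_cache(None)(lambda c:_cal(c))' h.py
python3 - <<'E'
from fit import *
P=np.load("p.npy") if __import__("os").path.exists("p.npy") else None; print(P)
E
rm -f p.npy; python3 - <<'E'
import numpy as np; np.save("p.npy",[712.25,25.2,-0.28,0])
E
python3 -c "from fit import *;state()"
```

```text
[ 7.09899438e+02  2.55940786e+01 -2.79463553e-01  5.35074167e+01]
t 2.65 tcp unit [-293.9   16.8  248. ] tip [-293.9   16.8  231. ] world [434.4 122.6 248. ] rpy [-3.141e+00  1.000e-03  2.858e+00] F unit [-0.3 -0.7 -1.3] open 0.0
```

carry_out:
  rows:
    - [0, -4, 40, 0, 0, 0]
    - [0, -4, 40, 0, 0, 0]
    - [0, -4, 40, 0, 0, 0]
    - [0, -4, 40, 0, 0, 0]
    - [0, -1, 36, 0, 0, 0]

```text
t: 3.07
tool_pos: [426.4, 109.6, 50.6]
tcp_rot: [3.142, 0.0, 2.862]
ft_force: [0.1, -0.1, -0.7]
opening: 0.004
gripper_force: 0.0
```

carry_out:
  rows:
    - [-15, 0, 0, 0, 0, 0]
    - [-15, 0, 0, 0, 0, 0]
    - [-10, 0, 0, 0, 0, 0]
    - [0, 0, 0, 0, 0, 0]
    - [0, 0, 0, 0, 0, 0]

```text
t: 3.48
tool_pos: [465.8, 98.8, 52.5]
tcp_rot: [3.141, 0.0, 2.862]
ft_force: [-0.1, -0.4, 0.1]
opening: -0.001
gripper_force: 0.0
```

```bash
python3 - <<'E'
from fit import *
state(); im=snap("top","t3.png"); im2=snap("side","s3.png")
a=cv2.resize(im[170:320,220:420],None,fx=3,fy=3,interpolation=cv2.INTER_CUBIC);b=cv2.resize(im2[180:300,240:440],None,fx=3,fy=3,interpolation=cv2.INTER_CUBIC)
c=np.vstack([a[:300],b[:300]]) if 0 else np.vstack([cv2.resize(a,None,fx=.66,fy=.66)[:, :],cv2.resize(b,None,fx=.66,fy=.66)]);cv2.imwrite("pics/c3.png",c[:,:,::-1])
for c in("side","top"): print(place_of("drawer_pull",c)[:1])
E
```

```text
t 3.48 tcp unit [-257.2    2.7   52.5] tip [-257.2    2.7   35.5] world [465.8  98.8  52.5] rpy [3.141 0.    2.862] F unit [ 0.1 -0.4  0.1] open -0.001
[{'point': [250.6, 283.4], 'score': 0.97}]
[]
```

View pics/c3.png

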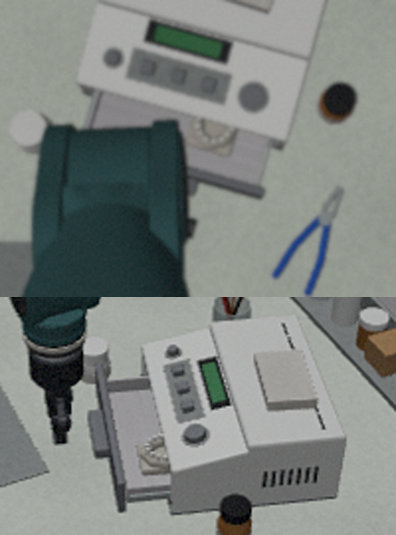

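carry_out:
  rows:
    - [-8, 0, 0, 0, 0, 0]
    - [-6, 0, 0, 0, 0, 0]
    - [-5, 0, 0, 0, 0, 0]
    - [-4, 0, 0, 0, 0, 0]
    - [-4, 0, 0, 0, 0, 0]

```text
t: 4.1
tool_pos: [492.3, 91.0, 52.2]
tcp_rot: [-3.142, -0.0, 2.862]
ft_force: [1.0, 0.4, 0.5]
opening: -0.002
gripper_force: 0.0
```

carry_out:
  rows:
    - [-4, 0, 0, 0, 0, 0]
    - [-4, 0, 0, 0, 0, 0]
    - [-4, 0, 0, 0, 0, 0]
    - [-4, 0, 0, 0, 0, 0]
    - [-4, 0, 0, 0, 0, 0]

```text
t: 4.52
tool_pos: [511.0, 85.6, 52.2]
tcp_rot: [-3.141, -0.001, 2.862]
ft_force: [-3.5, 0.1, 0.7]
opening: 0.009
gripper_force: 1.3
```

carry_out:
  rows:
    - [-4, 0, 0, 0, 0, 0]
    - [-4, 0, 0, 0, 0, 0]
    - [-4, 0, 0, 0, 0, 0]
    - [-4, 0, 0, 0, 0, 0]
    - [-4, 0, 0, 0, 0, 0]

```text
t: 4.93
tool_pos: [530.4, 80.0, 52.2]
tcp_rot: [-3.141, -0.0, 2.862]
ft_force: [-4.2, -0.9, 0.3]
opening: 0.001
gripper_force: 1.3
```

```bash
python3 -c "from fit import *;state()"
```

```text
t 4.93 tcp unit [-189.9    2.4   52.2] tip [-189.9    2.4   35.2] world [530.4  80.   52.2] rpy [-3.141 -0.     2.862] F unit [-3.8 -2.   0.3] open 0.001
```

carry_out:
  rows:
    - [-4, 0, 0, 0, 0, 0]
    - [-3, 0, 0, 0, 0, 0]
    - [-3, 0, 0, 0, 0, 0]
    - [-3, 0, 0, 0, 0, 0]
    - [-2, 0, 0, 0, 0, 0]

```text
t: 5.35
tool_pos: [544.9, 76.0, 52.2]
tcp_rot: [3.142, 0.0, 2.862]
ft_force: [-3.1, -1.1, -0.3]
opening: -0.003
gripper_force: 1.3
```

carry_out:
  rows:
    - [-1, 0, 0, 0, 0, 0]
    - [-1, 0, 0, 0, 0, 0]
    - [-1, 0, 0, 0, 0, 0]

```text
t: 5.6
tool_pos: [547.5, 75.3, 52.3]
tcp_rot: [3.142, -0.0, 2.862]
ft_force: [-2.7, -0.8, -1.8]
opening: -0.001
gripper_force: 1.3
```

```bash
python3 -c "from fit import *;state()"
```

```text
t 5.6 tcp unit [-172.2    2.6   52.3] tip [-172.2    2.6   35.3] world [547.5  75.3  52.3] rpy [ 3.142 -0.     2.862] F unit [-2.4 -1.5 -1.8] open -0.001
```

Step in 1 mm increments, watching the force.

carry_out:
  rows:
    - [-1, 0, 0, 0, 0, 0]
    - [-1, 0, 0, 0, 0, 0]
    - [0, 0, 0, 0, 0, 0]

```text
t: 5.85
tool_pos: [549.5, 74.7, 52.3]
tcp_rot: [3.142, 0.0, 2.862]
ft_force: [-2.8, -0.1, -0.7]
opening: -0.001
gripper_force: 1.1
```

carry_out:
  rows:
    - [-1, 0, 0, 0, 0, 0]
    - [-1, 0, 0, 0, 0, 0]
    - [0, 0, 0, 0, 0, 0]

```text
t: 6.1
tool_pos: [551.5, 74.1, 52.3]
tcp_rot: [3.142, 0.0, 2.862]
ft_force: [-2.2, 0.3, -0.5]
opening: -0.0
gripper_force: 1.1
```

carry_out:
  rows:
    - [-1, 0, 0, 0, 0, 0]
    - [0, 0, 0, 0, 0, 0]

```text
t: 6.27
tool_pos: [552.4, 73.8, 52.3]
tcp_rot: [3.142, 0.0, 2.862]
ft_force: [-3.6, -0.1, -0.4]
opening: -0.004
gripper_force: 1.1
```

carry_out:
  rows:
    - [-1, 0, 0, 0, 0, 0]
    - [0, 0, 0, 0, 0, 0]

```text
t: 6.43
tool_pos: [553.4, 73.5, 52.3]
tcp_rot: [3.142, 0.0, 2.862]
ft_force: [-2.9, -0.4, -0.9]
opening: 0.002
gripper_force: 1.2
```

carry_out:
  rows:
    - [-1, 0, 0, 0, 0, 0]
    - [0, 0, 0, 0, 0, 0]

```text
t: 6.6
tool_pos: [554.3, 73.2, 52.3]
tcp_rot: [3.142, 0.0, 2.862]
ft_force: [-2.9, 0.3, -0.6]
opening: -0.002
gripper_force: 1.2
```

carry_out:
  rows:
    - [-1, 0, 0, 0, 0, 0]
    - [0, 0, 0, 0, 0, 0]

```text
t: 6.77
tool_pos: [555.3, 73.0, 52.3]
tcp_rot: [3.142, 0.0, 2.862]
ft_force: [-2.7, -0.7, -0.9]
opening: 0.001
gripper_force: 1.2
```

carry_out:
  rows:
    - [-1, 0, 0, 0, 0, 0]
    - [0, 0, 0, 0, 0, 0]

```text
t: 6.93
tool_pos: [556.0, 72.8, 52.2]
tcp_rot: [3.142, -0.0, 2.862]
ft_force: [-4.7, 0.2, 1.6]
opening: -0.005
gripper_force: 2.3
```

carry_out:
  rows:
    - [-1, 0, 0, 0, 0, 0]
    - [0, 0, 0, 0, 0, 0]

```text
t: 7.1
tool_pos: [556.5, 72.6, 52.2]
tcp_rot: [3.142, -0.001, 2.862]
ft_force: [-6.1, 0.8, 2.8]
opening: 0.002
gripper_force: 3.5
```

carry_out:
  rows:
    - [-1, 0, 0, 0, 0, 0]
    - [0, 0, 0, 0, 0, 0]
    - [0, 0, 0, 0, 0, 0]

```text
t: 7.35
tool_pos: [557.0, 72.4, 52.2]
tcp_rot: [3.142, -0.002, 2.862]
ft_force: [-7.4, 1.8, 4.3]
opening: -0.001
gripper_force: 4.5
```

```bash
python3 -c "from fit import *;state()"
```

```text
t 7.35 tcp unit [-162.2    2.5   52.2] tip [-162.3    2.5   35.2] world [557.   72.4  52.2] rpy [ 3.142e+00 -2.000e-03  2.862e+00] F unit [-7.6 -0.3  4.3] open -0.001
```

carry_out:
  rows:
    - [15, 0, 0, 0, 0, 0]
    - [25, 0, 0, 0, 0, 0]
    - [0, 0, -40, 0, 0, 0]
    - [0, 0, -40, 0, 0, 0]
    - [0, 0, -40, 0, 0, 0]

```text
t: 7.77
tool_pos: [519.1, 83.4, 173.9]
tcp_rot: [3.142, -0.0, 2.862]
ft_force: [2.0, -0.7, 0.4]
opening: -0.0
gripper_force: 0.0
```

carry_out:
  rows:
    - [0, 0, 0, 0, -0.105, 0]
    - [0, 0, 0, 0, -0.105, 0]
    - [0, 0, 0, 0, 0, 0]

```text
t: 8.02
tool_pos: [517.5, 83.7, 172.6]
tcp_rot: [3.141, 0.216, 2.863]
ft_force: [0.8, -0.0, 0.7]
opening: 0.0
gripper_force: 0.0
```

```bash
cat >> fit.py <<'E'
def go(name,h,dx=0):
    R,tip=state(); n=np.array([-np.sin(np.radians(12)),0,np.cos(np.radians(12))])
    q=U((0,0,P[2]),np.array(K[name])+h*n+[dx,0,0]); print(name,h,"tool shift",(R.T@(q-tip)).round(1))
E
python3 - <<'E'
from fit import *
C={"fl":(-120,140,92),"fr":(-120,-140,92),"rl":(-15,140,114),"rr":(-15,-140,114),"bl":(120,140,125),"br":(120,-140,125),**K}
T={"power":(356,188),"tl":(377,260),"mid":(395,321),"tr":(411,382),"start":(435,472),"fl":(410,117),"fr":(526,538),"rl":(241,162),"rr":(357,586)}
S={"power":(103,270),"tl":(144,280),"mid":(181,290),"tr":(217,300),"start":(271,314),"fr":(353,267),"rl":(58,345),"rr":(303,421),"br":(283,619)}
ob=[("top",n,(a+.5)/4-.5+110,(b+.5)/4-.5+230) for n,(a,b) in T.items()]+[("side",n,(a+.5)/4-.5+180,(b+.5)/4-.5+260) for n,(a,b) in S.items()]
for cams in (("top","side"),("top",),("side",)):
    o=[x for x in ob if x[0] in cams]
    f=lambda p:np.concatenate([proj(c,U(p,C[n]))-[a,b] for c,n,a,b in o])
    r=least_squares(f,[710,26,-.28],loss="soft_l1",x_scale=[10,10,.1]);p=r.x;print(cams,p.round(3),r.cost)
    if len(cams)==2: np.save("p.npy",p)
E
python3 - <<'E'
from fit import *
for c in("side","top"):
    snap(c,c+"4.png"); 
    for n in("drawer_pull","power_key_top"): print(c,n,[(np.round(d["point"],1).tolist(),round(d["score"],2)) for d in place_of(n,c)[:2]])
    print(proj(c,U(P,(-155,0,45))),proj(c,U(P,K["power"])))
go("power",25)
E
```

```text
('top', 'side') [ 7.12743e+02  2.47660e+01 -2.85000e-01] 8.057853666785782
('top',) [ 7.12867e+02  2.57900e+01 -2.79000e-01] 2.7439752724299327
('side',) [ 7.12387e+02  2.30550e+01 -2.90000e-01] 4.390664471451366
side drawer_pull [([247.4, 306.8], 0.92)]
side power_key_top [([203.2, 327.7], 0.61)]
[246.73726419 306.05700382] [204.8955909 326.5032407]
top drawer_pull [([240.3, 304.2], 0.69)]
top power_key_top [([197.4, 273.5], 0.51)]
[242.05204748 308.21479779] [198.68565128 276.85701702]
t 8.32 tcp unit [-200.7    2.   172.2] tip [-197.2    2.   155.5] world [520.7  83.  172.2] rpy [-3.142  0.208  2.861] F unit [ 0.6 -0.1 -0.5] open -0.0
power 25 tool shift [-105.7   97.5   42.2]
```

carry_out:
  rows:
    - [-21, 20, 0, 0, 0, 0]
    - [-22, 20, 0, 0, 0, 0]
    - [-22, 20, 10, 0, 0, 0]
    - [-21, 20, 15, 0, 0, 0]
    - [-21, 18, 17, 0, 0, 0]

```text
t: 8.73
tool_pos: [658.0, 146.9, 153.1]
tcp_rot: [3.141, 0.21, 2.862]
ft_force: [-1.3, -0.7, -0.4]
opening: -0.001
gripper_force: 0.0
```

carry_out:
  rows:
    - [0, 0, 0, 0, 0, 0]
    - [0, 0, 0, 0, 0, 0]

```text
t: 8.9
tool_pos: [656.6, 146.2, 151.3]
tcp_rot: [-3.14, 0.207, 2.862]
ft_force: [-0.2, 0.0, 0.1]
opening: -0.003
gripper_force: 0.0
```

```bash
python3 - <<'E'
from fit import *
go("power",0,1)
a=snap("top","t5.png")[150:300,200:400]; b=snap("side","s5.png")[170:290,250:410]
a=cv2.resize(a,(400,300),interpolation=cv2.INTER_CUBIC);b=cv2.resize(b,(400,300),interpolation=cv2.INTER_CUBIC)
cv2.imwrite("pics/c5.png",np.hstack([a,b])[:,:,::-1])
E
```

```text
t 8.9 tcp unit [-88.  100.8 151.3] tip [-84.5 100.8 134.7] world [656.6 146.2 151.3] rpy [-3.14   0.207  2.862] F unit [-0.2 -0.   0.1] open -0.003
power 0 tool shift [-0.3 -0.8 23.7]
```

View pics/c5.png

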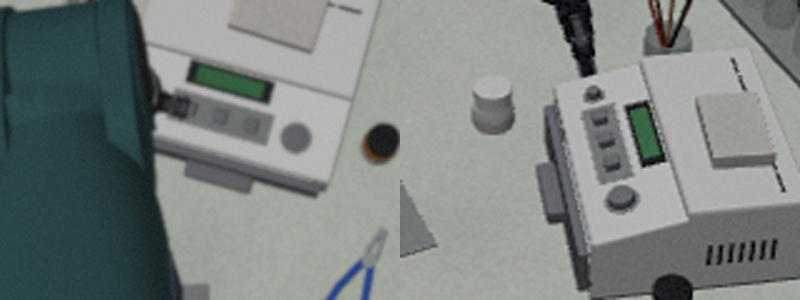

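carry_out:
  rows:
    - [0, -1, 8, 0, 0, 0]
    - [0, 0, 5, 0, 0, 0]
    - [0, 0, 4, 0, 0, 0]
    - [0, 0, 2, 0, 0, 0]
    - [0, 0, 0, 0, 0, 0]

```text
t: 9.42
tool_pos: [658.8, 143.8, 134.5]
tcp_rot: [-3.141, 0.209, 2.862]
ft_force: [0.4, 0.4, -0.4]
opening: -0.0
gripper_force: 0.0
```

carry_out:
  rows:
    - [0, 0, 1, 0, 0, 0]
    - [0, 0, 1, 0, 0, 0]
    - [0, 0, 0, 0, 0, 0]

```text
t: 9.67
tool_pos: [659.6, 143.9, 133.0]
tcp_rot: [3.142, 0.21, 2.862]
ft_force: [-0.9, 0.7, 0.8]
opening: 0.004
gripper_force: 0.0
```

carry_out:
  rows:
    - [0, 0, 1, 0, 0, 0]
    - [0, 0, 1, 0, 0, 0]
    - [0, 0, 0, 0, 0, 0]

```text
t: 9.92
tool_pos: [659.9, 143.8, 130.8]
tcp_rot: [-3.142, 0.21, 2.862]
ft_force: [-0.3, -0.3, -0.3]
opening: -0.001
gripper_force: 0.0
```

carry_out:
  rows:
    - [0, 0, 1, 0, 0, 0]
    - [0, 0, 1, 0, 0, 0]
    - [0, 0, 0, 0, 0, 0]

```text
t: 10.17
tool_pos: [660.3, 143.7, 128.8]
tcp_rot: [-3.141, 0.21, 2.862]
ft_force: [0.1, 0.3, 0.2]
opening: -0.002
gripper_force: 0.0
```

```bash
python3 -c "from fit import *;go('power',0,1)"
```

```text
t 10.17 tcp unit [-83.7  99.4 128.8] tip [-80.2  99.4 112.2] world [660.3 143.7 128.8] rpy [-3.141  0.21   2.862] F unit [-0.   0.3  0.2] open -0.002
power 0 tool shift [-0.7  0.6  0.7]
```

carry_out:
  rows:
    - [0, 0, 1, 0, 0, 0]
    - [0, 0, 1, 0, 0, 0]
    - [0, 0, 0, 0, 0, 0]

```text
t: 10.42
tool_pos: [660.8, 143.6, 127.0]
tcp_rot: [3.142, 0.21, 2.862]
ft_force: [-1.1, -0.2, 2.8]
opening: -0.0
gripper_force: 1.1
```

carry_out:
  rows:
    - [0, 0, 1, 0, 0, 0]
    - [0, 0, 1, 0, 0, 0]
    - [0, 0, 0, 0, 0, 0]

```text
t: 10.67
tool_pos: [661.2, 143.4, 125.0]
tcp_rot: [3.142, 0.21, 2.862]
ft_force: [-0.4, -0.1, 2.1]
opening: -0.002
gripper_force: 1.1
```

carry_out:
  rows:
    - [0, 0, 1, 0, 0, 0]
    - [0, 0, 0, 0, 0, 0]

```text
t: 10.83
tool_pos: [661.4, 143.4, 124.1]
tcp_rot: [3.142, 0.21, 2.862]
ft_force: [-0.2, -0.2, 2.3]
opening: 0.002
gripper_force: 1.1
```

```bash
python3 -c "from fit import *;go('power',0,1)"
```

```text
t 10.83 tcp unit [-82.6  99.5 124.1] tip [-79.   99.5 107.5] world [661.4 143.4 124.1] rpy [3.142 0.21  2.862] F unit [-0.1 -0.2  2.3] open 0.002
power 0 tool shift [-0.6  0.5 -4.1]
```

carry_out:
  rows:
    - [0, 0, 1, 0, 0, 0]
    - [0, 0, 0, 0, 0, 0]

```text
t: 11.0
tool_pos: [661.7, 143.3, 123.1]
tcp_rot: [3.142, 0.21, 2.862]
ft_force: [-0.6, -0.3, 4.0]
opening: -0.0
gripper_force: 1.8
```

carry_out:
  rows:
    - [0, 0, 1, 0, 0, 0]
    - [0, 0, 0, 0, 0, 0]

```text
t: 11.17
tool_pos: [661.8, 143.3, 122.2]
tcp_rot: [3.142, 0.21, 2.862]
ft_force: [-2.1, -0.6, 5.7]
opening: 0.003
gripper_force: 3.0
```

carry_out:
  rows:
    - [0, 0, 1, 0, 0, 0]
    - [0, 0, 0, 0, 0, 0]

```text
t: 11.33
tool_pos: [662.0, 143.3, 121.5]
tcp_rot: [3.141, 0.21, 2.862]
ft_force: [-3.9, -0.1, 7.1]
opening: -0.003
gripper_force: 4.2
```

carry_out:
  rows:
    - [0, 0, -10, 0, 0, 0]
    - [0, 0, -20, 0, 0, 0]
    - [0, -30, 0, 0, 0, 0]
    - [0, -30, 0, 0, 0, 0]
    - [0, -25, 0, 0, 0, 0]

```text
t: 11.75
tool_pos: [631.9, 62.3, 151.2]
tcp_rot: [-3.141, 0.21, 2.862]
ft_force: [-0.0, 0.1, -0.7]
opening: -0.0
gripper_force: 0.0
```

carry_out:
  rows:
    - [0, 0, 0, 0, 0, 0]
    - [0, 0, 0, 0, 0, 0]
    - [0, 0, 0, 0, 0, 0]

```text
t: 12.0
tool_pos: [632.6, 63.5, 150.9]
tcp_rot: [3.141, 0.21, 2.861]
ft_force: [-0.3, 0.7, 0.3]
opening: -0.001
gripper_force: 0.0
```

```bash
python3 - <<'E'
from fit import *
go("mid",0,1)
a=snap("top","t6.png")[150:300,200:400]; b=snap("side","s6.png")[170:290,250:410]
a=cv2.resize(a,(400,300),interpolation=cv2.INTER_CUBIC);b=cv2.resize(b,(400,300),interpolation=cv2.INTER_CUBIC)
cv2.imwrite("pics/c6.png",np.hstack([a,b])[:,:,::-1])
E
```

```text
t 12.0 tcp unit [-87.8  14.6 150.9] tip [-84.2  14.7 134.3] world [632.6  63.5 150.9] rpy [3.141 0.21  2.861] F unit [-0.5  0.6  0.3] open -0.001
mid 0 tool shift [-0.1 -0.7 23.2]
```

View pics/c6.png

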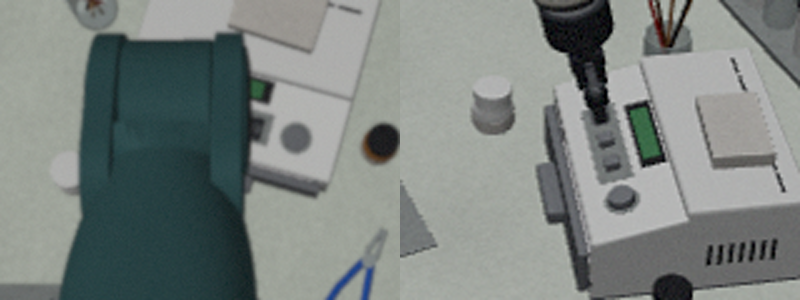

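carry_out:
  rows:
    - [0, 0, 8, 0, 0, 0]
    - [0, 0, 6, 0, 0, 0]
    - [0, 0, 5, 0, 0, 0]
    - [0, 0, 3, 0, 0, 0]
    - [0, 0, 0, 0, 0, 0]

```text
t: 12.52
tool_pos: [636.6, 62.2, 128.0]
tcp_rot: [-3.141, 0.209, 2.862]
ft_force: [-0.3, 0.4, 0.2]
opening: 0.001
gripper_force: 0.3
```

carry_out:
  rows:
    - [0, 0, 1, 0, 0, 0]
    - [0, 0, 1, 0, 0, 0]
    - [0, 0, 1, 0, 0, 0]
    - [0, 0, 0, 0, 0, 0]

```text
t: 12.85
tool_pos: [637.5, 61.9, 126.2]
tcp_rot: [3.141, 0.21, 2.862]
ft_force: [-1.1, 1.1, 2.0]
opening: -0.001
gripper_force: 1.1
```

carry_out:
  rows:
    - [0, 0, 1, 0, 0, 0]
    - [0, 0, 1, 0, 0, 0]
    - [0, 0, 0, 0, 0, 0]

```text
t: 13.1
tool_pos: [638.0, 61.7, 124.1]
tcp_rot: [3.142, 0.21, 2.862]
ft_force: [-1.3, 0.5, 1.7]
opening: -0.0
gripper_force: 1.1
```

carry_out:
  rows:
    - [0, 0, 1, 0, 0, 0]
    - [0, 0, 1, 0, 0, 0]
    - [0, 0, 0, 0, 0, 0]

```text
t: 13.35
tool_pos: [638.4, 61.6, 122.2]
tcp_rot: [3.142, 0.21, 2.862]
ft_force: [-3.1, 1.4, 6.0]
opening: -0.004
gripper_force: 3.2
```

```bash
python3 -c "from fit import *;go('mid',0,1)"
```

```text
t 13.35 tcp unit [-81.7  14.5 122.2] tip [-78.2  14.5 105.6] world [638.4  61.6 122.2] rpy [3.142 0.21  2.862] F unit [-3.3  0.5  6. ] open -0.004
mid 0 tool shift [-0.2 -0.5 -6.1]
```

Bottomed; one more millimetre to be sure, then retreat and go over the start key (98 mm to the right).

carry_out:
  rows:
    - [0, 0, 0.8, 0, 0, 0]
    - [0, 0, 0, 0, 0, 0]

```text
t: 13.52
tool_pos: [638.5, 61.6, 121.6]
tcp_rot: [3.141, 0.21, 2.862]
ft_force: [-4.1, 1.0, 7.7]
opening: 0.0
gripper_force: 4.1
```

carry_out:
  rows:
    - [0, 0, -10, 0, 0, 0]
    - [0, 0, -20, 0, 0, 0]
    - [0, -33, 0, 0, 0, 0]
    - [0, -33, 0, 0, 0, 0]
    - [0, -32, 0, 0, 0, 0]

```text
t: 13.93
tool_pos: [605.1, -31.7, 151.6]
tcp_rot: [-3.141, 0.211, 2.863]
ft_force: [0.0, -0.5, -0.2]
opening: -0.001
gripper_force: 0.0
```

carry_out:
  rows:
    - [0, 0, 0, 0, 0, 0]
    - [0, 0, 0, 0, 0, 0]
    - [0, 0, 0, 0, 0, 0]

```text
t: 14.18
tool_pos: [605.6, -30.9, 151.2]
tcp_rot: [3.141, 0.21, 2.861]
ft_force: [-0.3, 0.8, 0.4]
opening: 0.002
gripper_force: 0.0
```

```bash
python3 -c "from fit import *;go('start',0,1)"
```

```text
t 14.18 tcp unit [-87.2 -83.5 151.2] tip [-83.7 -83.5 134.5] world [605.6 -30.9 151.2] rpy [3.141 0.21  2.861] F unit [-0.6  0.7  0.4] open 0.002
start 0 tool shift [ 0.5 -0.5 23.3]
```

carry_out:
  rows:
    - [0, 0, 8, 0, 0, 0]
    - [0, 0, 6, 0, 0, 0]
    - [0, 0, 5, 0, 0, 0]
    - [0, 0, 3, 0, 0, 0]
    - [0, 0, 0, 0, 0, 0]

```text
t: 14.6
tool_pos: [609.6, -31.7, 128.2]
tcp_rot: [-3.142, 0.209, 2.862]
ft_force: [-1.1, 0.8, 0.8]
opening: -0.005
gripper_force: 0.2
```

carry_out:
  rows:
    - [0, 0, 1, 0, 0, 0]
    - [0, 0, 1, 0, 0, 0]
    - [0, 0, 1, 0, 0, 0]
    - [0, 0, 1, 0, 0, 0]
    - [0, 0, 0, 0, 0, 0]

```text
t: 15.02
tool_pos: [610.7, -32.3, 125.4]
tcp_rot: [3.141, 0.21, 2.862]
ft_force: [-1.7, 1.3, 3.5]
opening: 0.002
gripper_force: 1.3
```

carry_out:
  rows:
    - [0, 0, 1, 0, 0, 0]
    - [0, 0, 1, 0, 0, 0]
    - [0, 0, 1, 0, 0, 0]
    - [0, 0, 0, 0, 0, 0]

```text
t: 15.35
tool_pos: [611.3, -32.5, 122.5]
tcp_rot: [3.141, 0.21, 2.862]
ft_force: [-2.8, 2.5, 6.0]
opening: 0.001
gripper_force: 3.1
```

carry_out:
  rows:
    - [0, 0, 1, 0, 0, 0]
    - [0, 0, 0, 0, 0, 0]

```text
t: 15.52
tool_pos: [611.5, -32.6, 121.6]
tcp_rot: [3.141, 0.21, 2.862]
ft_force: [-5.2, 3.4, 8.3]
opening: -0.0
gripper_force: 4.3
```

carry_out:
  rows:
    - [0, 0, -10, 0, 0, 0]
    - [0, 0, -25, 0, 0, 0]
    - [0, 0, -35, 0, 0, 0]
    - [10, 0, -35, 0, 0, 0]
    - [20, 0, -30, 0, 0, 0]

```text
t: 15.93
tool_pos: [556.7, -17.3, 249.8]
tcp_rot: [-3.141, 0.212, 2.861]
ft_force: [0.4, -0.0, 0.3]
opening: 0.002
gripper_force: 0.0
```

carry_out:
  rows:
    - [30, 0, 0, 0, 0, 0]
    - [35, 0, 0, 0, 0, 0]
    - [35, 0, 0, 0, 0, 0]
    - [35, 0, 0, 0, 0, 0]
    - [35, 0, 0, 0, 0, 0]

```text
t: 16.35
tool_pos: [394.6, 29.3, 211.7]
tcp_rot: [-3.141, 0.21, 2.861]
ft_force: [0.6, 0.6, 0.0]
opening: 0.002
gripper_force: 0.0
```

carry_out:
  rows:
    - [0, 0, 0, 0, 0, 0]
    - [0, 0, 0, 0, 0, 0]
    - [0, 0, 0, 0, 0, 0]
    - [0, 0, 0, 0, 0, 0]

```text
t: 16.68
tool_pos: [397.4, 28.9, 212.3]
tcp_rot: [3.142, 0.211, 2.861]
ft_force: [-0.1, 0.1, 0.2]
opening: 0.001
gripper_force: 0.0
```

```bash
python3 - <<'E'
from fit import *
state()
a=snap("top","t7.png")[120:290,210:410]; b=snap("side","s7.png")[170:290,260:420]
a=cv2.resize(a,(400,340),interpolation=cv2.INTER_CUBIC);b=cv2.resize(b,(400,300),interpolation=cv2.INTER_CUBIC)
cv2.imwrite("pics/c7.png",np.hstack([a[:300],b])[:,:,::-1])
E
```

```text
t 16.68 tcp unit [-303.8  -84.7  212.3] tip [-300.3  -84.6  195.7] world [397.4  28.9 212.3] rpy [3.142 0.211 2.861] F unit [-0.1  0.1  0.2] open 0.001
```

View pics/c7.png

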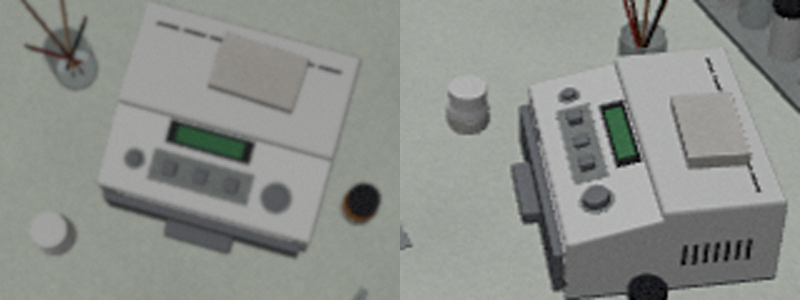

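The drawer is shut at (235,200). The power key (95,568) and the middle key (141,582) look lower, the start key is up, and the hand is clear.

```bash
python3 -c "from workcell import *;print(hand_in())"
```

```text
the job is handed in; nothing more can be done
None
```

I shut the drawer and pressed power, the middle time key and start, in that order. The force readings and final pictures agree with that, and I handed the job in with the hand clear, though the hand-in reported no verdict.

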